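# Pair the new bell push with the hallway chime

### The arm

A 6-joint arm with a two-finger parallel gripper is mounted at the origin on the work surface. World frame = base frame: x ahead of the robot, y to its left, z up, the work surface at z = 0. Lengths are in m, angles in rad, forces in N, time in s.
With the tool pointing down it reaches from about 0.375 to 0.975 m from the base axis. Payload 3.8 kg.
Tool frame: the origin (TCP) lies where the fingers leave the gripper's body, on its centre line; the fingertips stand 73 mm ahead of it and the grasp point (between the pads) lies 54 mm ahead of it; z points along the fingers, y is the line along which they close (so a half turn about z gives the same grasp; the last joint's range is limited). The gripper opens to 85 mm and grips with 20 to 120 N. Pads are 22 mm wide; open, the fingers measure 114 mm over their backs; the gripper's body (76 mm by 85 mm) begins 54 mm behind the grasp point. The pads swing forward as they close: fully open they stand 13 mm farther back than shut.
Start: joints at [-1.165, 0.264, 1.604, -0, 1.274, -0.037], TCP at [0.289, -0.61, 0.304] pointing down, gripper open.
Joint ranges: [-2.63, 2.63], [-0.94, 2.18], [0.31, 2.57], [-1.31, 4.45], [0, 2.66], [-2.55, 2.55]. Speed limits (rad/s): [2.57, 2.57, 3.14, 3.14, 3.14, 3.14].

### API

Orientations are given as a rotation vector (axis times angle).
In Python, from workcell import read_state, viewer, bot gives the robot as it stands.
- The arm moves only by the tool jog_arm, never from a script. Its argument "increments" is a list that holds one entry, the list of rows, each a list of 7 numbers: the shift along the tool's x, y, z in units of 30 mm (1.0 is 30 mm), then the turn, a rotation vector about the tool's x, y, z in units of 6 degrees (1.0 is 6 degrees), then the opening, from -1 (shut) to 1 (fully open). A call has exactly 5 rows; each row shifts and turns the commanded pose from where the row before left it, along the tool's axes as they then stand; what a row does not reach is not made up. A row lasts 1/12 s, in which the tool goes at most 41.7 mm and 7.16 degrees, less where a joint would pass 70% of its speed; a pose out of reach is approached as far as the arm can. A call is refused whole if a number of a shift passes 1 or a number of a turn 1, either way. A call with a gripper value outside its range is refused whole. The fingers move at their own pace and stop on an object; "force" is the grip in N (left out, the last holds). Time passes only in rows, so rows that do not move let the fingers close, or fill a call up. It gives the time, the measured TCP pose, the force, the opening and the grip force at its end, in the units of the state.
- read_state(): the state, without advancing time (a new reading comes with each control period).
- viewer.read_camera(name): name is "side" or "top" or "wrist"; returns (picture, depth): 400x640x3 uint8, blue, green, red; 400x640 float32, m along the optical axis (not along the pixel's ray), 0 where there is no reading.
- viewer.camera_params(name): a dict with "fx", "fy", "cx", "cy" (pixels), "k1" (the pictures are not rectified: a ray, as slopes to the right and down, at radius r is drawn at 1 + k1 r^2 times it, then the intrinsics apply), "R" (3x3) and "t" (3): a world point X has camera coordinates R X + t; the wrist camera has in their place "hand_eye" (4x4, takes a point from camera to tool coordinates, whose origin is the TCP and whose axes are the flange's). Camera axes: x right, y down, z forward; pixel columns grow to the right and rows downward; lengths in m; the calibration is good to about 2 mm. A picture is of the moment at which its call begins: read the wrist's pose just before it. camera_params takes no time and is no camera call.
- bot.finish_job(): hands the job in; it is judged then, once.
The state is a dict: "time": time; "q": joint angles; "joint_vel": joint speeds; "joint_torque": joint torques, N m; "tool_pos": TCP position; "tcp_rot": TCP orientation; "wrist_force": force on the tool from outside, world axes, zero at the start; "torque": the same for the moment, N m; "width": opening from 0.0 (shut) to 1.0 (fully open); "grip_force": force on a finger pad.
Only numpy, scipy, OpenCV 4.12 (cv2) and the standard library are available. Lean on these libraries where they do the work, as an engineer would, in place of code of your own. Each camera call takes 0.05 s, during which the arm holds its last target. There are 200 camera calls.

### The job

Pair the rectangular bell push with the door chime, using closed fingertips: switch the chime on by pushing the raised half of its rocker all the way down, then press the chime's small round key fully down and let it up, then press the square key of the rectangular bell push fully down and let it up. Do not press the chime's long bar key, and leave the round bell push unpressed. Only press: the chime and both bell pushes must stay standing where they are, neither lifted nor shoved about, and the key dish, glasses case, shoehorn and key ring are left alone.

Things in the scene. Friction and masses are not known exactly. Their poses are not given: they have to be found in the camera images.
- chime: door chime receiver, a loose white plastic box lying flat, 110 (x) by 160 (y) by 38 mm high, 0.55 kg. Origin at the centre of its underside, z up. Black speaker slots run along its +x half; on its top at x = -20 mm stands a row of three grey controls, 55 mm apart: rocker at y = +55 mm, small round key at y = 0, long bar key at y = -55 mm
- rocker (a joint): on/off rocker of the chime, 52 (x) by 26 mm (y), two flat halves in a shallow V over a hinge along y at chime x -20, y 55, z 42 mm. Rad: 0 to 0.05 = off (half towards the slots, +x, slopes up, its end 8 mm above the level half); 0.32 = on (that half pressed level, 4 mm above the box, the other up). Friction (0.03 N m) keeps it where it is left; 2 N at 16 mm from the hinge tips it
- rocker_raised (a point): point on the upper face of the rocker's half towards the speaker slots, 16 mm from the hinge, middle of its width; it moves with the rocker: about 47 mm above the shelf top when off, 42 mm when on
- learn (a joint): small round key of the chime, 22 mm across, its top 10 mm above the box (48 mm above the shelf top); joint value = how far it is pressed in m, 0 up to 0.005 fully down; a spring brings it back up; it takes about 1.5 N to start and 4 N to bottom out
- learn_top (a point): centre of the top face of the chime's small round key, moves with it
- volume (a joint): long bar key of the chime, 36 mm (x) by 13 mm (y), its top 10 mm above the box; not to be pressed; joint value = how far it is pressed in m, 0 up to 0.005 fully down; a spring brings it back up; it takes about 1.5 N to start and 4 N to bottom out
- volume_top (a point): centre of the top face of the chime's long bar key
- bell: rectangular bell push, a loose white plastic block lying flat, 90 (x) by 60 (y) by 22 mm high, 0.17 kg, with one grey square key in the middle of its top. Origin at the centre of its underside, z up
- bell_key (a joint): square key of the rectangular bell push, 28 by 28 mm, its top 10 mm above the block (32 mm above the shelf top); joint value = how far it is pressed in m, 0 up to 0.005 fully down; a spring brings it back up; it takes about 1.5 N to start and 4 N to bottom out
- bell_key_top (a point): centre of the top face of the square key, moves with it
- round_bell: round bell push, a loose white plastic puck, 84 mm across, 22 mm high, 0.17 kg, with a round key; not to be pressed. Origin at the centre of its underside
- round_bell_key (a joint): round key in the middle of the round bell push, 28 mm across, its top 32 mm above the shelf top; not to be pressed; joint value = how far it is pressed in m, 0 up to 0.005 fully down; a spring brings it back up; it takes about 1.5 N to start and 4 N to bottom out
- dish: white ceramic key dish, bowl 110 mm across and 32 mm high, left alone. Origin at the centre of its underside
- case: blue glasses case, shut, 62 (x) by 160 (y) by 42 mm high, left alone. Origin at the centre of its underside
- shoehorn: black plastic shoehorn lying flat, about 180 mm long in y, 40 mm wide, under 10 mm high, left alone. Origin near its middle, on its underside
- keys: steel key ring, ring 36 mm across with three keys fanned out to 68 mm from its centre, 4 mm high, left alone. Origin at the ring's centre, on its underside
Not all that is in view belongs to the job. What is shaped like the bell but green is not meant.

How it is judged:
By the outcome, as a careful person would: the job done as asked, in the order asked, and still so for the second after the job is handed in, with the robot touching nothing.
It also fails if it takes over 45 s, if anything falls off the work surface, if the arm or the gripper's body presses on something with over 40 N, if the wrist force passes 120 N, or if a joint passes its speed limit or range.

## Working session

There is one attempt and no reset: what is moved stays moved. The work goes in short steps, Python scripts to look and compute and a tool call to move; the robot and the scene stay as the last step left them, time stands still between calls to the robot, and variables do not carry over. Pictures are saved under pics/ and viewed, at most 10 in all, crops included, and the job is handed in when it is done.

Besides the shell and the picture viewer there is one more tool, called after "Request:" as name([rows], argument=value, ...), one row to a line, values as JSON. jog_arm: Moves the arm, as the interface text tells. Its arguments: {"type":"object","properties":{"increments":{"type":"array","items":{"type":"array","items":{"type":"array","items":{"type":"number"}}}},"force":{"type":"number"}},"required":["increments"]}

```bash
mkdir -p pics
cat > h.py <<'E'
import numpy as np, cv2
from workcell import read_state, viewer, bot
from scipy.spatial.transform import Rotation as Ro
def cam(n):
    s=read_state(); im,d=viewer.read_camera(n); p=viewer.camera_params(n)
    if n=="wrist":
        T=np.eye(4);T[:3,:3]=Ro.from_rotvec(s["tcp_rot"]).as_matrix();T[:3,3]=s["tool_pos"]
        W=T@np.array(p["hand_eye"])
    else:
        W=np.eye(4);R=np.array(p["R"]);W[:3,:3]=R.T;W[:3,3]=-R.T@np.array(p["t"])
    return im,d,p,W
def ray(p,uv):
    K=np.array([[p["fx"],0,p["cx"]],[0,p["fy"],p["cy"]],[0,0,1.]])
    return np.r_[cv2.undistortPoints(np.array([[uv]],float),K,np.array([p["k1"],0,0,0.]))[0,0],1]
def onplane(p,W,uv,z):
    d=W[:3,:3]@ray(p,uv); o=W[:3,3]; return o+d*(z-o[2])/d[2]
E
python3 - <<'E'
from h import *
for n in ["top","side"]:
    im,d,p,W=cam(n); cv2.imwrite(f"pics/{n}0.png",im); np.savez(f"{n}0.npz",im=im,d=d,W=W)
    print(n,W.round(3),p["fx"],p["k1"])
s=read_state();print(s)
E
```

```text
top [[ 0.023 -0.99   0.142  0.385]
 [-1.    -0.02   0.016  0.031]
 [-0.013 -0.142 -0.99   1.319]
 [ 0.     0.     0.     1.   ]] 421.0897248113522 -0.03202183443896517
side [[-0.967 -0.174  0.186  0.358]
 [-0.255  0.644 -0.722  0.76 ]
 [ 0.006 -0.745 -0.667  0.743]
 [ 0.     0.     0.     1.   ]] 380.57267060447595 -0.05852659096303391
{'time': 0.1, 'q': array([-1.16491295e+00,  2.64693470e-01,  1.60527081e+00,  2.42224500e-05,
        1.27372576e+00, -3.69327201e-02]), 'joint_vel': array([-0.00170757, -0.00218942, -0.00120489, -0.00089104, -0.00046277,
        0.00135247]), 'joint_torque': array([ 3.93972068e-04, -5.16705143e+01, -3.68591917e+01, -3.32396553e-05,
        6.30870447e-03, -6.95080089e-06]), 'tool_pos': array([ 0.28900137, -0.60941283,  0.30265781]), 'tcp_rot': array([-3.06289066e+00, -6.89440182e-01,  5.68198935e-04]), 'wrist_force': array([-0.27662717, -0.27029173,  0.76270243]), 'torque': array([-0.01281836,  0.00832369, -0.00433174]), 'grip_force': 0.0, 'width': 0.9992955667090229}
```

View pics/top0.png

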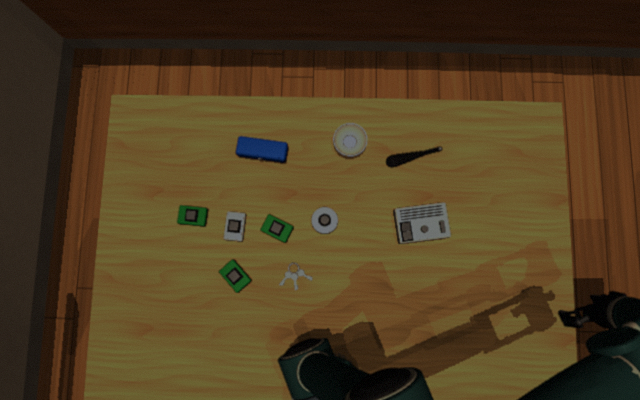

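The chime is at about (424,223), with its rocker at (405,231), round key at (424,229) and bar key at (442,226). The white rectangular bell is at (235,226), the round bell at (325,220), and there are three green decoys. Next I measure them.

Run:
```python
from h import *
f=np.load("top0.npz");im=f["im"];W=f["W"];d=f["d"];p=viewer.camera_params("top")
hsv=cv2.cvtColor(im,cv2.COLOR_BGR2HSV)
m=((hsv[...,1]<60)&(hsv[...,2]>110)).astype(np.uint8)
m=cv2.morphologyEx(m,cv2.MORPH_CLOSE,np.ones((5,5)))
cs,_=cv2.findContours(m,cv2.RETR_EXTERNAL,cv2.CHAIN_APPROX_NONE)
for c in cs:
    if cv2.contourArea(c)<150: continue
    b=cv2.boundingRect(c); z=.038 if 380<b[0]<460 else .022
    w=np.array([onplane(p,W,q[0],z)[:2] for q in c],np.float32)
    print(b,cv2.minAreaRect(w))
for uv,z in [((405,231),.042),((424,229),.048),((442,226),.048),((235,226),.032),((325,220),.032)]:
    P=W[:3,3]+W[:3,:3]@ray(p,uv)*d[uv[1],uv[0]]
    print(uv,onplane(p,W,uv,z).round(4),P.round(4))
cv2.imwrite("pics/crop.png",cv2.resize(im[180:300,165:465],None,fx=2.6,fy=2.6,interpolation=cv2.INTER_CUBIC))
```

```text
(312, 208, 25, 24) ((0.5164857506752014, 0.02517046220600605), (0.07145966589450836, 0.07427681982517242), 1.1946825981140137)
(411, 204, 39, 36) ((0.514281690120697, -0.2963005006313324), (0.09861402213573456, 0.10974446684122086), 8.476418495178223)
(337, 123, 28, 30) ((0.777620792388916, -0.0561782568693161), (0.07962025701999664, 0.09645381569862366), 46.632171630859375)
(405, 231) [ 0.4845 -0.2208  0.042 ] [ 0.4845 -0.2209  0.0417]
(424, 229) [ 0.4912 -0.2771  0.048 ] [ 0.4913 -0.2773  0.0469]
(442, 226) [ 0.5014 -0.3316  0.048 ] [ 0.5015 -0.332   0.0466]
(235, 226) [0.4894 0.2984 0.032 ] [0.4899 0.2997 0.0256]
(325, 220) [0.5139 0.0221 0.032 ] [0.5136 0.0222 0.035 ]
```

View pics/crop.png

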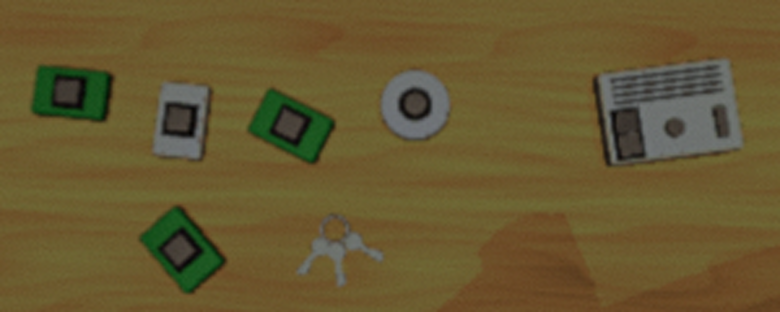

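Request:
jog_arm([
  [[0,0,0,0,0,0.95,-1],[0,0,0,0,0,0.95,-1],[0,0,0,0,0,0.9,-1],[0,0,0,0,0,0,-1],[0,0,0,0,0,0,-1]],
], force=40)

```text
time: 0.52
tool_pos: [0.2891, -0.6097, 0.3033]
tcp_rot: [-3.132, -0.239, 0.001]
wrist_force: [0.1, -0.3, -0.6]
width: 0.3
grip_force: 0.0
```

```bash
cat >> h.py <<'E'
def go(tip,yaw=None):
    """units of tool-axis shift bringing the fingertip (73 mm ahead) to tip"""
    s=read_state();R=Ro.from_rotvec(s["tcp_rot"]).as_matrix()
    t=s["tool_pos"]+R[:,2]*.073
    print("t",round(s["time"],2),"tip",t.round(4),"yaw",np.degrees(np.arctan2(R[1,0],R[0,0])).round(2),"z",R[:,2].round(3),"F",s["wrist_force"].round(2),"w",round(s["width"],3))
    print("to",np.round(tip,4),"units",(R.T@(np.array(tip)-t)/.03).round(2))
E
python3 - <<'E'
from h import *
print(np.round(viewer.camera_params("wrist")["hand_eye"],3))
go([.43,-.27,.2])
E
```

```text
[[-0.001 -0.946 -0.323  0.086]
 [ 1.    -0.    -0.     0.   ]
 [ 0.    -0.323  0.946 -0.07 ]
 [ 0.     0.     0.     1.   ]]
t 0.52 tip [ 0.2891 -0.6096  0.2303] yaw 8.72 z [-0.     0.001 -1.   ] F [ 0.12 -0.34 -0.6 ] w 0.3
to [ 0.43 -0.27  0.2 ] units [  6.36 -10.48   1.02]
```

Request:
jog_arm([
  [[0.6,-0.92,0.1,0,0,0,-1],[0.6,-0.92,0.1,0,0,0,-1],[0.6,-0.92,0.1,0,0,0,-1],[0.6,-0.92,0.1,0,0,0,-1],[0.6,-0.92,0.1,0,0,0,-1]],
])

```text
time: 0.93
tool_pos: [0.3579, -0.4586, 0.2885]
tcp_rot: [-3.132, -0.238, 0.0]
wrist_force: [1.8, 0.0, -0.7]
width: 0.0
grip_force: 0.0
```

Request:
jog_arm([
  [[0.6,-0.92,0.1,0,0,0,-1],[0.6,-0.92,0.1,0,0,0,-1],[0.6,-0.92,0.1,0,0,0,-1],[0.6,-0.92,0.1,0,0,0,-1],[0.6,-0.92,0.1,0,0,0,-1]],
])

```text
time: 1.35
tool_pos: [0.4264, -0.3086, 0.2738]
tcp_rot: [3.132, 0.239, 0.0]
wrist_force: [-0.8, -0.1, 0.7]
width: 0.004
grip_force: 0.0
```

Request:
jog_arm([
  [[0.6,-0.92,0,0,0,0,-1],[0,0,0,0,0,0,-1],[0,0,0,0,0,0,-1],[0,0,0,0,0,0,-1],[0,0,0,0,0,0,-1]],
])

```text
time: 1.77
tool_pos: [0.4395, -0.2811, 0.274]
tcp_rot: [3.132, 0.235, -0.0]
wrist_force: [-0.1, -0.0, 0.1]
width: 0.001
grip_force: 0.0
```

Run:
```python
from h import *
im,d,p,W=cam("wrist"); cv2.imwrite("pics/w1.png",im); np.savez("w1.npz",im=im,d=d,W=W)
go([.499,-.22,.1])
```

```text
t 1.82 tip [ 0.4394 -0.2813  0.201 ] yaw 8.53 z [-0. -0. -1.] F [ 0.83 -0.74  0.58] w 0.0
to [ 0.499 -0.22   0.1  ] units [ 2.27 -1.73  3.36]
```

View pics/w1.png

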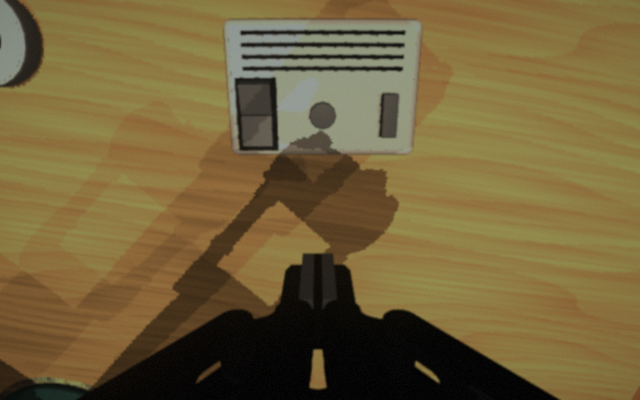

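The wrist view shows the rocker spanning columns 236-277 with its hinge at row 114. The round key is at (322,115), the bar key at (389,115), and the chime lies square to the tool.

Run:
```python
from h import *
f=np.load("w1.npz");W=f["W"];d=f["d"];p=viewer.camera_params("wrist")
def q(u,v,z):
    P=W[:3,3]+W[:3,:3]@ray(p,(u,v))*d[v,u]; a=onplane(p,W,(u,v),z); print((u,v),a.round(4),P.round(4)); return a
h=q(256,115,.042); r=q(256,97,.047); l=q(322,115,.048); v=q(389,115,.048); q(256,132,.042);q(256,84,.05)
e=(h-v)[:2]; print("yaw",np.degrees(np.arctan2(-e[0],e[1])))
go([r[0],r[1],.1])
```

```text
(256, 115) [ 0.4871 -0.2229  0.042 ] [ 0.4871 -0.2229  0.0421]
(256, 97) [ 0.5019 -0.2222  0.047 ] [ 0.5019 -0.2222  0.0468]
(322, 115) [ 0.4958 -0.2769  0.048 ] [ 0.4958 -0.2769  0.0483]
(389, 115) [ 0.504  -0.3308  0.048 ] [ 0.504  -0.3306  0.0489]
(256, 132) [ 0.4731 -0.2242  0.042 ] [ 0.473  -0.2241  0.0412]
(256, 84) [ 0.5121 -0.2217  0.05  ] [ 0.512  -0.2215  0.0482]
yaw 8.86817003867664
t 1.82 tip [ 0.4394 -0.2813  0.201 ] yaw 8.53 z [-0. -0. -1.] F [ 0.83 -0.74  0.58] w 0.0
to [ 0.5019 -0.2222  0.1   ] units [ 2.35 -1.64  3.36]
```

Request:
jog_arm([
  [[0.8,-0.55,0.6,0,0,0,-1],[0.8,-0.55,0.6,0,0,0,-1],[0.8,-0.6,0.6,0,0,0,-1],[0,0,0.8,0,0,0,-1],[0,0,0.8,0,0,0,-1]],
])

```text
time: 2.23
tool_pos: [0.5046, -0.2194, 0.1716]
tcp_rot: [3.132, 0.236, 0.003]
wrist_force: [-0.9, 0.1, -0.3]
width: 0.002
grip_force: 0.0
```

Request:
jog_arm([
  [[0,0,0.6,0,0,0,-1],[0,0,0.3,0,0,0,-1],[0,0,0,0,0,0,-1],[0,0,0,0,0,0,-1],[0,0,0,0,0,0,-1]],
])

```text
time: 2.65
tool_pos: [0.5041, -0.2201, 0.1463]
tcp_rot: [3.132, 0.233, 0.003]
wrist_force: [0.5, -0.8, 0.3]
width: -0.001
grip_force: 0.0
```

Run:
```python
from h import *
im,d,p,W=cam("wrist"); cv2.imwrite("pics/w2.png",im)
go([.503,-.2207,.042])
```

```text
t 2.7 tip [ 0.5045 -0.2202  0.0736] yaw 8.53 z [ 0.003 -0.001 -1.   ] F [-0.49 -0.63  0.42] w 0.001
to [ 0.503  -0.2207  0.042 ] units [-0.05  0.01  1.05]
```

View pics/w2.png

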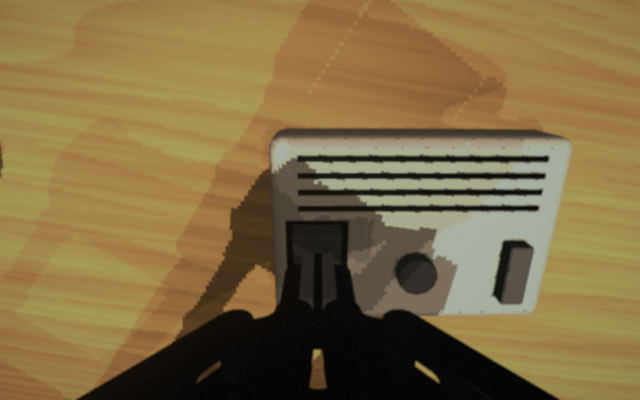

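The fingertips (column 317) are centred over the rocker's raised half (columns 288-347). I press it now.

Request:
jog_arm([
  [[0,0,0.5,0,0,0,-1],[0,0,0.2,0,0,0,-1],[0,0,0.15,0,0,0,-1],[0,0,0.1,0,0,0,-1],[0,0,0.05,0,0,0,-1]],
])

```text
time: 3.12
tool_pos: [0.5039, -0.2192, 0.1153]
tcp_rot: [3.132, 0.235, 0.002]
wrist_force: [1.2, 0.9, 1.0]
width: -0.0
grip_force: 0.7
```

Request:
jog_arm([
  [[0,0,0.03,0,0,0,-1],[0,0,0,0,0,0,-1],[0,0,0,0,0,0,-1],[0,0,0,0,0,0,-1],[0,0,0,0,0,0,-1]],
])

```text
time: 3.53
tool_pos: [0.5039, -0.2192, 0.1146]
tcp_rot: [3.132, 0.235, 0.002]
wrist_force: [0.7, 0.9, 4.9]
width: -0.002
grip_force: 2.2
```

Request:
jog_arm([
  [[0,0,0.03,0,0,0,-1],[0,0,0.03,0,0,0,-1],[0,0,0,0,0,0,-1],[0,0,0,0,0,0,-1],[0,0,0,0,0,0,-1]],
])

```text
time: 3.95
tool_pos: [0.5039, -0.2193, 0.1144]
tcp_rot: [3.132, 0.235, 0.001]
wrist_force: [-3.5, 2.8, 15.8]
width: 0.001
grip_force: 7.8
```

Request:
jog_arm([
  [[0,0,-0.3,0,0,0,-1],[0,0,-0.9,0,0,0,-1],[0,0,-0.9,0,0,0,-1],[0,0,-0.5,0,0,0,-1],[0,0,0,0,0,0,-1]],
])

```text
time: 4.37
tool_pos: [0.5052, -0.22, 0.194]
tcp_rot: [3.129, 0.235, 0.008]
wrist_force: [-0.3, -0.5, -0.0]
width: -0.002
grip_force: 0.0
```

Request:
jog_arm([
  [[-0.9,0.6,-0.5,0,0,0,-1],[-0.9,0.6,-0.4,0,0,0,-1],[-0.5,0.6,0,0,0,0,-1],[0,0,0,0,0,0,-1],[0,0,0,0,0,0,-1]],
])

```text
time: 4.78
tool_pos: [0.4419, -0.283, 0.2159]
tcp_rot: [-3.132, -0.231, 0.003]
wrist_force: [0.2, 0.2, -0.1]
width: 0.003
grip_force: 0.0
```

Run:
```python
from h import *
im,d,p,W=cam("wrist"); cv2.imwrite("pics/w3.png",im); np.savez("w3.npz",im=im,d=d,W=W)
go([.495,-.2768,.07])
```

```text
t 4.83 tip [ 0.4422 -0.2823  0.1428] yaw 8.48 z [-0.002  0.002 -1.   ] F [ 1.14 -0.4  -0.32] w 0.004
to [ 0.495  -0.2768  0.07  ] units [1.77 0.08 2.42]
```

View pics/w3.png

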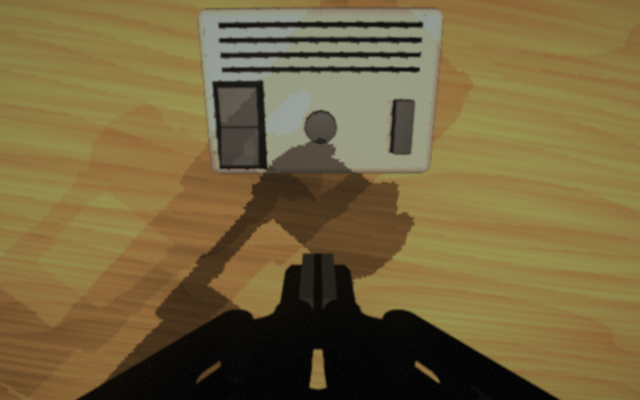

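The hinge is at row 127, the rocker spans rows 82-168, and the round key is at (320,126). I check the rocker slopes by depth.

Run:
```python
from h import *
f=np.load("w3.npz");W=f["W"];d=f["d"];p=viewer.camera_params("wrist")
for u,v in [(240,88),(240,105),(240,120),(240,130),(240,145),(242,162),(290,80),(320,126)]:
    print((u,v),(W[:3,3]+W[:3,:3]@ray(p,(u,v))*np.median(d[v-1:v+2,u-1:u+2])).round(4), onplane(p,W,(u,v),.048).round(4))
```

```text
(240, 88) [ 0.5123 -0.2213  0.0419] [ 0.5127 -0.2226  0.048 ]
(240, 105) [ 0.5014 -0.2221  0.0415] [ 0.5021 -0.2234  0.048 ]
(240, 120) [ 0.4917 -0.2231  0.0422] [ 0.4925 -0.2242  0.048 ]
(240, 130) [ 0.485  -0.2236  0.0422] [ 0.486  -0.2247  0.048 ]
(240, 145) [ 0.4754 -0.2251  0.0455] [ 0.476  -0.2255  0.048 ]
(242, 162) [ 0.4649 -0.2281  0.0495] [ 0.4645 -0.2278  0.048 ]
(290, 80) [ 0.5219 -0.253   0.038 ] [ 0.5221 -0.2537  0.048 ]
(320, 126) [ 0.4962 -0.2768  0.0481] [ 0.4962 -0.2768  0.048 ]
```

The rocker is on: the slots half is level at 42 mm. The chime has not moved. Next is the round key.

Request:
jog_arm([
  [[0.9,0.04,0.5,0,0,0,-1],[0.9,0.04,0.5,0,0,0,-1],[0,0,0.7,0,0,0,-1],[0,0,0.7,0,0,0,-1],[0,0,0,0,0,0,-1]],
])

```text
time: 5.25
tool_pos: [0.4946, -0.2738, 0.1393]
tcp_rot: [-3.126, -0.237, 0.013]
wrist_force: [-0.5, 0.8, -0.4]
width: 0.001
grip_force: 0.0
```

Request:
jog_arm([
  [[0,0,0.5,0,0,0,-1],[0,0,0.2,0,0,0,-1],[0,0,0.1,0,0,0,-1],[0,0,0.1,0,0,0,-1],[0,0,0.05,0,0,0,-1]],
])

```text
time: 5.67
tool_pos: [0.497, -0.2767, 0.1172]
tcp_rot: [-3.132, -0.235, 0.0]
wrist_force: [-0.6, 2.0, 2.3]
width: 0.001
grip_force: 1.6
```

Run:
```python
from h import *
go([.4955,-.2768,.043])
```

```text
t 5.67 tip [ 0.497  -0.2767  0.0442] yaw 8.57 z [-0.  0. -1.] F [-0.58  2.03  2.27] w 0.001
to [ 0.4955 -0.2768  0.043 ] units [-0.05 -0.    0.04]
```

Request:
jog_arm([
  [[0,0,0.04,0,0,0,-1],[0,0,0.04,0,0,0,-1],[0,0,0,0,0,0,-1],[0,0,0,0,0,0,-1],[0,0,0,0,0,0,-1]],
])

```text
time: 6.08
tool_pos: [0.4972, -0.2771, 0.1156]
tcp_rot: [3.133, 0.234, 0.001]
wrist_force: [-2.6, 3.8, 7.3]
width: -0.001
grip_force: 3.4
```

Request:
jog_arm([
  [[0,0,0.02,0,0,0,-1],[0,0,0,0,0,0,-1],[0,0,0,0,0,0,-1],[0,0,0,0,0,0,-1],[0,0,0,0,0,0,-1]],
])

```text
time: 6.5
tool_pos: [0.4972, -0.2771, 0.1155]
tcp_rot: [3.133, 0.234, 0.001]
wrist_force: [-4.1, 4.4, 10.1]
width: 0.002
grip_force: 5.0
```

Request:
jog_arm([
  [[0,0,-0.2,0,0,0,-1],[0,0,-0.9,0,0,0,-1],[0,0,-0.9,0,0,0,-1],[0,0,-0.9,0,0,0,-1],[0,0,-0.4,0,0,0,-1]],
])

```text
time: 6.92
tool_pos: [0.4988, -0.2784, 0.2172]
tcp_rot: [3.128, 0.234, 0.009]
wrist_force: [0.8, -0.1, 1.1]
width: 0.0
grip_force: 0.0
```

Run:
```python
from h import *
go([.43,.298,.16])
```

```text
t 6.92 tip [ 0.4993 -0.2787  0.1442] yaw 8.56 z [ 0.006 -0.004 -1.   ] F [ 0.82 -0.06  1.08] w 0.0
to [0.43  0.298 0.16 ] units [  0.58 -19.35  -0.62]
```

Request:
jog_arm([
  [[0.03,-0.97,-0.03,0,0,0,-1],[0.03,-0.97,-0.03,0,0,0,-1],[0.03,-0.97,-0.03,0,0,0,-1],[0.03,-0.97,-0.03,0,0,0,-1],[0.03,-0.97,-0.03,0,0,0,-1]],
])

```text
time: 7.33
tool_pos: [0.4793, -0.1315, 0.2169]
tcp_rot: [3.133, 0.234, 0.001]
wrist_force: [1.0, 0.1, 0.1]
width: -0.003
grip_force: 0.0
```

Request:
jog_arm([
  [[0.03,-0.97,-0.03,0,0,0,-1],[0.03,-0.97,-0.03,0,0,0,-1],[0.03,-0.97,-0.03,0,0,0,-1],[0.03,-0.97,-0.03,0,0,0,-1],[0.03,-0.97,-0.03,0,0,0,-1]],
])

```text
time: 7.75
tool_pos: [0.4621, 0.0132, 0.2215]
tcp_rot: [3.133, 0.234, 0.001]
wrist_force: [-0.4, -0.0, 0.3]
width: -0.001
grip_force: 0.0
```

Request:
jog_arm([
  [[0.03,-0.97,-0.03,0,0,0,-1],[0.03,-0.97,-0.03,0,0,0,-1],[0.03,-0.97,-0.03,0,0,0,-1],[0.03,-0.97,-0.03,0,0,0,-1],[0.03,-0.97,-0.03,0,0,0,-1]],
])

```text
time: 8.17
tool_pos: [0.4449, 0.1579, 0.226]
tcp_rot: [3.133, 0.235, 0.001]
wrist_force: [0.4, 0.2, -0.2]
width: 0.0
grip_force: 0.0
```

Request:
jog_arm([
  [[0.03,-0.97,-0.03,0,0,0,-1],[0.03,-0.97,-0.03,0,0,0,-1],[0.03,-0.97,-0.03,0,0,0,-1],[0.03,-0.97,-0.03,0,0,0,-1],[0,0,0,0,0,0,-1]],
])

```text
time: 8.58
tool_pos: [0.4313, 0.2763, 0.2301]
tcp_rot: [-3.13, -0.239, -0.003]
wrist_force: [0.5, -0.3, 0.5]
width: 0.003
grip_force: 0.0
```

Run:
```python
from h import *
im,d,p,W=cam("wrist"); cv2.imwrite("pics/w4.png",im); np.savez("w4.npz",im=im,d=d,W=W)
go([.489,.298,.07])
```

```text
t 8.63 tip [0.4313 0.2744 0.1567] yaw 8.78 z [ 0.001  0.001 -1.   ] F [ 0.74 -0.43 -0.87] w -0.002
to [0.489 0.298 0.07 ] units [ 2.02 -0.48  2.89]
```

View pics/w4.png

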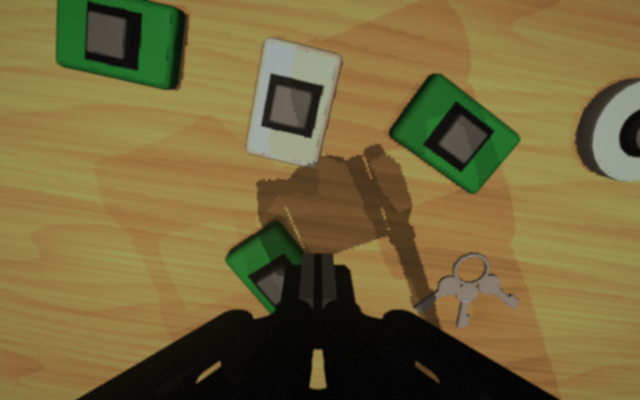

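The white bell's square key is centred at about (293,104), between the green decoys.

Run:
```python
from h import *
f=np.load("w4.npz");W=f["W"];d=f["d"];p=viewer.camera_params("wrist")
a=onplane(p,W,(293,104),.032);print(a,(W[:3,3]+W[:3,:3]@ray(p,(293,104))*d[104,293]).round(4))
go([a[0],a[1],.06])
```

```text
[0.49507681 0.30425902 0.032     ] [0.4952 0.3042 0.033 ]
t 8.63 tip [0.4313 0.2744 0.1567] yaw 8.78 z [ 0.001  0.001 -1.   ] F [ 0.74 -0.43 -0.87] w -0.002
to [0.4951 0.3043 0.06  ] units [ 2.25 -0.66  3.23]
```

Request:
jog_arm([
  [[0.3,-0.35,0.5,0,0,0,-1],[0.3,-0.3,0.5,0,0,0,-1],[0,0,0.5,0,0,0,-1],[0,0,0,0,0,0,-1],[0,0,0,0,0,0,-1]],
])

```text
time: 9.05
tool_pos: [0.4456, 0.2928, 0.1835]
tcp_rot: [3.131, 0.234, -0.005]
wrist_force: [1.0, 0.3, 0.2]
width: 0.001
grip_force: 0.0
```

Run:
```python
from h import *
im,d,p,W=cam("wrist"); cv2.imwrite("pics/w5.png",im); np.savez("w5.npz",im=im,d=d,W=W)
go([.495,.304,.06])
```

```text
t 9.1 tip [0.4462 0.2932 0.1116] yaw 8.53 z [-0.001 -0.001 -1.   ] F [-0.83  0.37  0.5 ] w -0.002
to [0.495 0.304 0.06 ] units [ 1.66 -0.12  1.72]
```

View pics/w5.png

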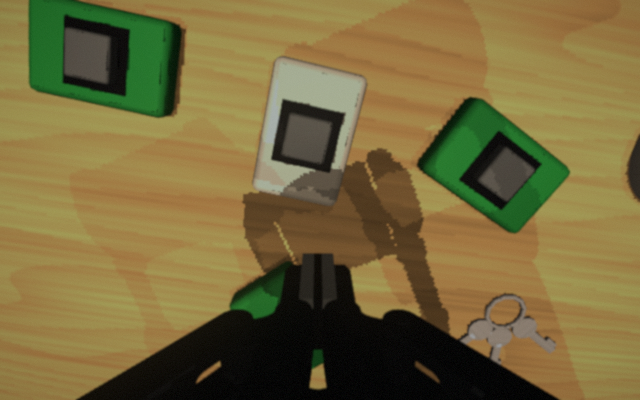

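The bell's key is now centred at about (308,136), just left of the fingertips' column (317).

Run:
```python
from h import *
f=np.load("w5.npz");W=f["W"];d=f["d"];p=viewer.camera_params("wrist")
a=onplane(p,W,(308,136),.032);print(a,(W[:3,3]+W[:3,:3]@ray(p,(308,136))*d[136,308]).round(4))
go([a[0],a[1],.05])
```

```text
[0.49475508 0.30540553 0.032     ] [0.4947 0.3054 0.0317]
t 9.1 tip [0.4462 0.2932 0.1116] yaw 8.53 z [-0.001 -0.001 -1.   ] F [-0.83  0.37  0.5 ] w -0.002
to [0.4948 0.3054 0.05  ] units [ 1.66 -0.16  2.05]
```

Request:
jog_arm([
  [[0.85,-0.08,0.4,0,0,0,-1],[0.8,-0.08,0.4,0,0,0,-1],[0,0,0.6,0,0,0,-1],[0,0,0.6,0,0,0,-1],[0,0,0,0,0,0,-1]],
])

```text
time: 9.52
tool_pos: [0.4934, 0.3048, 0.1224]
tcp_rot: [3.131, 0.233, -0.007]
wrist_force: [-1.3, -0.5, -0.3]
width: -0.002
grip_force: 0.0
```

Request:
jog_arm([
  [[0,0,0,0,0,0,-1],[0,0,0.4,0,0,0,-1],[0,0,0.1,0,0,0,-1],[0,0,0,0,0,0,-1],[0,0,0,0,0,0,-1]],
])

```text
time: 9.93
tool_pos: [0.4945, 0.3063, 0.1101]
tcp_rot: [-3.133, -0.235, -0.0]
wrist_force: [-0.0, 0.3, -0.0]
width: 0.002
grip_force: 0.0
```

Run:
```python
from h import *
go([.4948,.3054,.027])
```

```text
t 9.93 tip [0.4945 0.3064 0.0371] yaw 8.57 z [ 0.  0. -1.] F [-0.05  0.32 -0.03] w 0.002
to [0.4948 0.3054 0.027 ] units [0.   0.03 0.34]
```

Request:
jog_arm([
  [[0,0,0.13,0,0,0,-1],[0,0,0.1,0,0,0,-1],[0,0,0.08,0,0,0,-1],[0,0,0.02,0,0,0,-1],[0,0,0,0,0,0,-1]],
])

```text
time: 10.35
tool_pos: [0.4951, 0.3067, 0.1004]
tcp_rot: [-3.132, -0.235, -0.002]
wrist_force: [0.6, 0.4, 3.2]
width: 0.004
grip_force: 1.8
```

Request:
jog_arm([
  [[0,0,0.02,0,0,0,-1],[0,0,0,0,0,0,-1],[0,0,0,0,0,0,-1],[0,0,0,0,0,0,-1],[0,0,0,0,0,0,-1]],
])

```text
time: 10.77
tool_pos: [0.4951, 0.3067, 0.0997]
tcp_rot: [-3.132, -0.235, -0.002]
wrist_force: [1.8, 1.5, 3.8]
width: 0.0
grip_force: 1.9
```

Request:
jog_arm([
  [[0,0,0.03,0,0,0,-1],[0,0,0.02,0,0,0,-1],[0,0,0,0,0,0,-1],[0,0,0,0,0,0,-1],[0,0,0,0,0,0,-1]],
])

```text
time: 11.18
tool_pos: [0.4951, 0.3067, 0.0995]
tcp_rot: [-3.132, -0.235, -0.002]
wrist_force: [-1.8, 0.3, 12.4]
width: -0.003
grip_force: 6.3
```

Bottomed out: 12 N with no further travel. Now I release, retreat and check the scene from the top camera.

Request:
jog_arm([
  [[0,0,-0.2,0,0,0,-1],[0,0,-0.8,0,0,0,-1],[0,0,-0.9,0,0,0,-1],[0,0,-0.9,0,0,0,-1],[0,0,-0.9,0,0,0,-1]],
])

```text
time: 11.6
tool_pos: [0.493, 0.3054, 0.2082]
tcp_rot: [3.131, 0.235, -0.007]
wrist_force: [0.5, -0.1, 0.8]
width: 0.0
grip_force: 0.0
```

Request:
jog_arm([
  [[-0.8,0,-0.5,0,0,0,-1],[-0.8,0,-0.5,0,0,0,-1],[-0.5,0,0,0,0,0,-1],[0,0,0,0,0,0,-1],[0,0,0,0,0,0,-1]],
])

```text
time: 12.02
tool_pos: [0.4311, 0.2963, 0.2379]
tcp_rot: [3.132, 0.236, -0.003]
wrist_force: [0.4, 0.3, 0.0]
width: -0.001
grip_force: 0.0
```

Run:
```python
from h import *
w,d,p,W=cam("wrist"); np.savez("w6.npz",im=w,d=d,W=W)
t=cam("top")[0]
A=cv2.resize(np.load("top0.npz")["im"][180:300,165:465],None,fx=2,fy=2); B=cv2.resize(t[180:300,165:465],None,fx=2,fy=2)
C=cv2.resize(w,(400,250)); pad=np.zeros((250,600,3),np.uint8); pad[:,:400]=C
cv2.imwrite("pics/end.png",cv2.resize(np.vstack([A,B,pad]),None,fx=.8,fy=.8))
```

```text
(no output)
```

View pics/end.png

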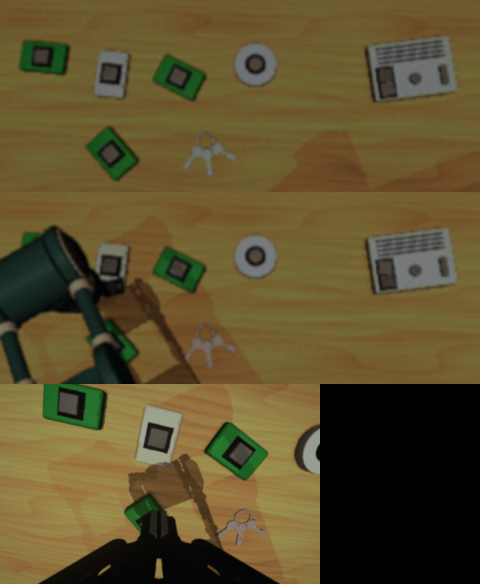

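The before and after pictures match: the chime, both bell pushes and the keys are all where they were, and the arm is clear.

```bash
python3 -c "
from workcell import bot
print(bot.finish_job())"
```

```text
the job is handed in; nothing more can be done
None
```

I handed the job in after about 12 s: the rocker is on, then the chime's round key and the rectangular bell's square key were each pressed until they bottomed out and released, and the final pictures show nothing out of place.

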